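Index the seed-sorting carousel by one hole

ROBOT

A 6-joint arm with a two-finger parallel gripper is mounted at the origin on the work surface. World frame = base frame: x ahead of the robot, y to its left, z up, the work surface at z = 0. Lengths are in m, angles in rad, forces in N, time in s.
With the tool pointing down it reaches from about 0.225 to 0.875 m from the base axis. Payload 3.4 kg.
Tool frame: the origin (TCP) lies at the very end of the fingers, on their centre line; the grasp point (between the pads) lies 19 mm behind it; z points along the fingers, y is the direction in which the jaws open and shut (so a half turn about z gives the same grasp; the last joint's range is limited). The gripper opens to 85 mm and grips with 20 to 120 N. Pads are 22 mm wide; open, the fingers measure 114 mm over their backs; the gripper's body (76 mm by 85 mm) begins 54 mm behind the grasp point. The pads swing forward as they close: fully open they stand 13 mm farther back than shut.
Start: joints at [-1.447, 0.276, 1.505, -0, 1.361, -0.121], TCP at [0.139, -0.558, 0.231] pointing down, gripper open.
Joint ranges: [-2.89, 2.89], [-0.75, 2.08], [0.22, 2.7], [-1.18, 4.32], [0.11, 2.71], [-2.7, 2.7]. Speed limits (rad/s): [2.57, 2.57, 3.14, 3.14, 3.14, 3.14].

INTERFACE

Orientations are given as a unit quaternion [w, x, y, z].
In Python, from rig import manip, eyes gives the robot as it stands. The module is installed in compiled form; this text tells all that it offers.
- The arm moves only by the tool servo_tool, never from a script. Its argument "deltas" is one flat list of numbers, 6 for each row, row after row: the shift along the tool's x, y, z in cm, then the turn, a rotation vector about the tool's x, y, z in degrees. A call has 1 to 20 rows; each row shifts and turns the pose as measured when the row begins, along the tool's axes as they then stand; what a row does not reach is not made up. A row lasts 1/10 s, in which the tool goes at most 50 mm and 8.59 degrees, less where a joint would pass 70% of its speed; a pose out of reach is approached as far as the arm can. A call with a gripper value outside its range is refused whole. "jaw" is the finger opening in cm, from 0 to 8.54, set as the call begins (left out, the last holds). The fingers move at their own pace and stop on an object; "grip_force" is the grip in N (left out, the last holds). Time passes only in rows, so rows that do not move let the fingers close. It gives the time, the measured TCP pose, the force and the opening at its end, in the units of the state.
- manip.get_state(): the state, without advancing time (a new reading comes with each control period).
- eyes.get_image(name): name is "side" or "top"; returns (picture, depth): 480x640x3 uint8, red, green, blue; 480x640 float32, m along the optical axis (not along the pixel's ray), 0 where there is no reading.
- eyes.get_calibration(name): a dict with "camera_matrix" (3x3 intrinsics, pixels), "distortion" ([k1, k2, p1, p2, k3] as OpenCV has them; the pictures are not rectified), "rvec" (rotation vector, rad) and "tvec" (3), from world to camera coordinates, as OpenCV has them. Camera axes: x right, y down, z forward; pixel columns grow to the right and rows downward; lengths in m; the calibration is good to about 2 mm. A picture is of the moment at which its call begins. get_calibration takes no time and is no camera call.
- manip.sign_off(): hands the job in, once; it reports no verdict.
The state is a dict: "clock": time; "qpos": joint angles; "qd": joint speeds; "effort": joint torques, N m; "position": TCP position; "ee_rot": TCP orientation; "contact_force": force on the tool from outside, world axes, zero at the start; "moment": the same for the moment, N m; "width": finger opening in m.
Only numpy, scipy, OpenCV 4.12 (cv2) and the standard library are available. Lean on these libraries where they do the work, as an engineer would, in place of code of your own. Each camera call takes 0.05 s, during which the arm holds its last target.

TASK

Advance the seed-sorting turntable by exactly one hole, anticlockwise as seen from above: press its red indexing plunger in, push the turntable round, and let the plunger spring fully back up in the next hole. Keep the three little jars standing in their pockets, do not touch or lift them, and leave everything else on the table where it is.

Things in the scene. Friction and masses are not known exactly. Their poses are not given: they have to be found in the camera images.
- carousel: Fixed, round grey base of the seed-sorting turntable, 312 mm across, bolted to the table. Origin: centre of its underside, on the turntable's upright axis; x axis: direction of the hole in which the plunger starts. Its top face (38 mm high) is an aluminium ring with a dark circular groove and eight dark round index holes on a circle of radius 128 mm, 45 degrees apart.
- tray (a joint): Angle of the turning part in rad, growing anticlockwise seen from above; about 0 at the start; next hole anticlockwise at 0.785; about 0.02 free play either way in a hole. Locked while the plunger is up in a hole; released, it turns against about 0.12 N m of friction, stays where it is left and can be pushed past the next hole (stops at -1.4 and 2.4).
- tray_center (a point): Point on the axis at the floor of the turning green tray, 50 mm above the table. The tray is 196 mm across with a low rim and eight wedge pockets (walls 10 mm high). An aluminium arm on it reaches out over the ring and carries the plunger between two guard walls. x axis: points outwards to the plunger, turning with the tray.
- plunger_top (a point): Centre of the top of the red mushroom-shaped plunger head: 54 mm across, 128 mm out from the axis, 78 mm above the table when up; moves with it. x axis: radially outwards; y axis: anticlockwise along the arc; z up. It presses straight down. A guard wall stands on each side of it along y.
- guard (a point): Middle of the inner face of the guard wall anticlockwise of the plunger, level with its top edge, 94 mm above the table; turns with the tray. Two such walls face each other 60 mm apart, 30 mm either side of the plunger's centre, 9 mm thick, 108 to 158 mm from the axis; open above, inwards and outwards. A fingertip over the head can push against a wall to turn the tray.
- plunger (a joint): How far the plunger is pressed in, m: 0 fully up, 0.012 fully down. Spring: 4 N rising to 8 N fully down. It frees the tray when pressed more than about 0.006. Let go between holes, the ring keeps it down at about 0.006; it springs up by itself at the next hole and locks the tray. Held further down it passes over the hole.
- jar_a_mid (a point): Centre (half-way up) of a little jar of amber glass with black cap, 28 mm across, 42 mm high, loose in a pocket of the tray, 66 mm from the axis. Its top is 92 mm above the table.
- jar_b_mid (a point): Centre of a like jar of green glass, in another pocket.
- jar_c_mid (a point): Centre of a like white jar, in another pocket.
- tape: Bystander: black tape dispenser with a white roll, 160 x 58 mm, 80 mm high, loose. Origin: centre of the underside.
- stapler: Bystander: blue and black stapler, 130 x 34 mm, 56 mm high, loose. Origin: centre of the underside.
- pen_cup: Bystander: grey pen cup with three pens, 72 mm across, 145 mm high with the pens, loose. Origin: centre of the underside.
- seed_jar: Bystander: amber seed jar with aluminium lid, 68 mm across, 100 mm high, loose. Origin: centre of the underside.
Not all that is in view belongs to the job. Leave any purple or turquoise look-alike of the part that bears jar_c_mid alone.

How it is judged:
By the outcome, as a careful person would: the job done as asked, in the order asked, and still so for the second after the job is handed in, with the robot touching nothing.
It also fails if it takes over 42 s, if anything falls off the work surface, if the arm or the gripper's body presses on something with over 40 N, if the wrist force passes 120 N, or if a joint passes its speed limit or range.

## Working session

There is one attempt and no reset: what is moved stays moved. The work goes in short steps, Python scripts to look and compute and a tool call to move; the robot and the scene stay as the last step left them, time stands still between calls to the robot, and variables do not carry over. Pictures are saved under pics/ and viewed, and the job is handed in when it is done.

Besides the shell and the picture viewer there is one more tool, called as name(argument=value, ...), one argument or row to a line, values as JSON. servo_tool: Moves the arm, as the interface text tells. Its arguments: {"type":"object","properties":{"deltas":{"type":"array","items":{"type":"number"}},"jaw":{"type":"number"},"grip_force":{"type":"number"}},"required":["deltas"]}

```bash
mkdir -p pics; cat > h.py <<'E'
import numpy as np,cv2
from rig import manip,eyes
def cal(n):
    c=eyes.get_calibration(n);K=np.array(c["camera_matrix"]);d=np.array(c["distortion"]);r=np.array(c["rvec"]).ravel();t=np.array(c["tvec"]).ravel()
    return K,d,cv2.Rodrigues(r)[0],t
def ray(n,uv,z):
    K,d,R,t=cal(n);p=cv2.undistortPoints(np.array(uv,float).reshape(-1,1,2),K,d).reshape(-1,2)
    D=np.c_[p,np.ones(len(p))]@R; o=-R.T@t
    return o+D*((z-o[2])/D[:,2])[:,None]
def proj(n,P):
    K,d,R,t=cal(n);return cv2.projectPoints(np.array(P,float).reshape(-1,3),cv2.Rodrigues(R)[0],t,K,d)[0].reshape(-1,2)
def save(img,f):cv2.imwrite(f,cv2.cvtColor(img,cv2.COLOR_RGB2BGR))
E
python3 - <<'E'
from h import *
for n in("top","side"):
    i,d=eyes.get_image(n);save(i,f"pics/{n}0.png");np.save(f"{n}0.npy",d);np.save(f"{n}0i.npy",i)
    K,_,R,t=cal(n);print(n,-R.T@t,K[0,0])
print(manip.get_state())
E
```

```text
top [ 0.31256986 -0.0235372   1.11192997] 470.6036897838565
side [ 0.52886823 -0.6449282   0.80339474] 467.055836101116
{'clock': 0.1, 'qpos': array([-1.44699264e+00,  2.76505098e-01,  1.50604218e+00,  6.80167951e-06,
        1.36068892e+00, -1.21015251e-01]), 'qd': array([-0.00029374, -0.0017524 , -0.00125239,  0.00096233,  0.00082687,
       -0.00058337]), 'effort': array([ 1.62896613e-03, -4.17698228e+01, -2.46405262e+01, -2.06685659e-04,
        5.84549867e-03,  6.46421199e-06]), 'position': array([ 0.13929699, -0.55737067,  0.2305272 ]), 'ee_rot': array([-8.21777819e-04,  9.92517063e-01,  1.22103253e-01,  2.17972951e-06]), 'contact_force': array([ 0.54727303, -0.46720027, -1.02394529]), 'moment': array([ 0.02007795, -0.01888678, -0.02707047]), 'width': 0.08517992828756224}
```

View pics/top0.png

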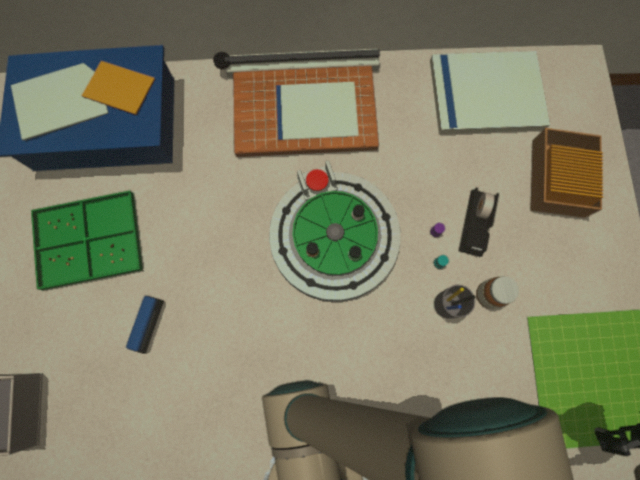

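View pics/side0.png

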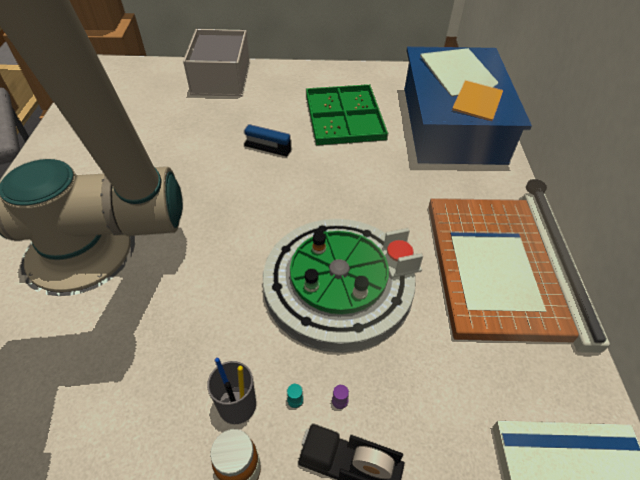

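The top view shows the red plunger head at about (317,180), between two grey walls. The tray centre is near (336,232) and the jars are at (358,213), (313,250) and (355,253). The purple (438,229) and turquoise (442,262) jar look-alikes are off the tray. Next I'll measure the plunger and axis.

```bash
python3 - <<'E'
from h import *
res={}
for n in("top","side"):
    i=np.load(f"{n}0i.npy");d=np.load(f"{n}0.npy")
    hsv=cv2.cvtColor(i,cv2.COLOR_RGB2HSV)
    m=(((hsv[...,0]<6)|(hsv[...,0]>174))&(hsv[...,1]>190)&(hsv[...,2]>90)).astype(np.uint8)
    N,l,s,c=cv2.connectedComponentsWithStats(m)
    for k in range(1,N):
        if s[k,4]>30: print(n,"red",s[k],c[k],ray(n,[c[k]],.078),"depth",np.median(d[l==k]))
    g=((abs(hsv[...,0].astype(int)-62)<12)&(hsv[...,1]>130)).astype(np.uint8)
    N,l,s,c=cv2.connectedComponentsWithStats(cv2.morphologyEx(g,cv2.MORPH_CLOSE,np.ones((7,7))))
    for k in range(1,N):
        if s[k,4]>1500:
            cn=max(cv2.findContours((l==k).astype(np.uint8),0,1)[0],key=cv2.contourArea)
            e=cv2.fitEllipse(cv2.convexHull(cn));
            P=ray(n,cv2.convexHull(cn)[:,0],.058)[:,:2]
            (cx,cy),r=cv2.minEnclosingCircle(P.astype(np.float32))
            print(n,"green",c[k],e,ray(n,[e[0]],.055),"circle",cx,cy,r)
    # dark index holes
    big=cv2.resize(i[150:320,250:430] if n=="top" else i[200:360,240:440],None,fx=4,fy=4,interpolation=cv2.INTER_CUBIC);save(big,f"pics/{n}crop.png")
# base contour: top-face outer ring via depth height map in top view
n="top";d=np.load("top0.npy");K,D,R,t=cal(n)
v,u=np.mgrid[0:480,0:640];p=cv2.undistortPoints(np.stack([u.ravel(),v.ravel()],1).astype(float).reshape(-1,1,2),K,D).reshape(-1,2)
W=((np.c_[p,np.ones(len(p))]*d.reshape(-1,1))-t)@R
W=W.reshape(480,640,3);np.save("W.npy",W)
m=(abs(W[...,2]-.038)<.006);m[:150]=0;m[320:]=0;m[:,:250]=0;m[:,420:]=0
Q=W[m][:,:2];print(len(Q),Q.min(0),Q.max(0))
print(cv2.minEnclosingCircle(Q.astype(np.float32)))
E
```

```text
top red [307 170  21  20 303] [316.91749175 179.42574257] [[ 0.68736883 -0.04196901  0.078     ]] depth 1.0905327
top green [ 85.92245989 239.73822256] ((84.91910552978516, 238.9366912841797), (105.3036117553711, 129.2555389404297), 67.51912689208984) [[0.58037594 0.50492403 0.055     ]] circle 0.5799707174301147 0.504292905330658 0.14936622977256775
top green [334.32504992 232.05080985] ((334.9535827636719, 232.47103881835938), (81.41693878173828, 83.2066421508789), 106.9725112915039) [[ 0.56435533 -0.07709491  0.055     ]] circle 0.5655502080917358 -0.0766422376036644 0.09729358553886414
side red [399 244  13  12  43] [407.37209302 251.11627907] [[ 0.70244121 -0.04957139  0.078     ]] depth 0.9384161
side green [344.81787301 114.80402404] ((345.171630859375, 114.97674560546875), (67.31861877441406, 93.0022964477539), 94.1119155883789) [[0.58797075 0.4456381  0.055     ]] circle 0.586946964263916 0.4529116749763489 0.1577216386795044
side green [338.72210152 270.93027849] ((338.14398193359375, 271.0697021484375), (81.39473724365234, 97.11296081542969), 90.54204559326172) [[ 0.56427332 -0.08578295  0.055     ]] circle 0.561298668384552 -0.08125139027833939 0.10254327952861786
6860 [ 0.41225905 -0.23226276] [0.78772978 0.11749525]
((0.6209050416946411, -0.0337347574532032), 0.22425270080566406)
```

View pics/topcrop.png

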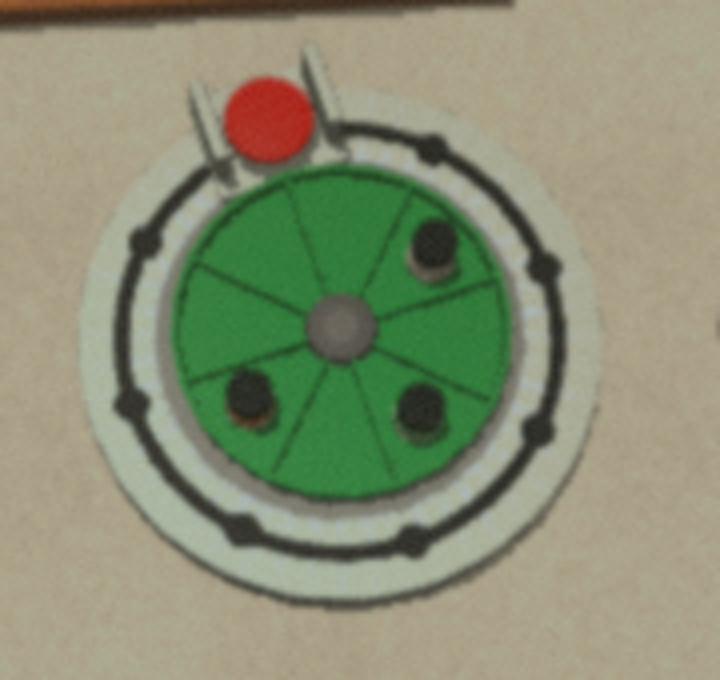

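View pics/sidecrop.png

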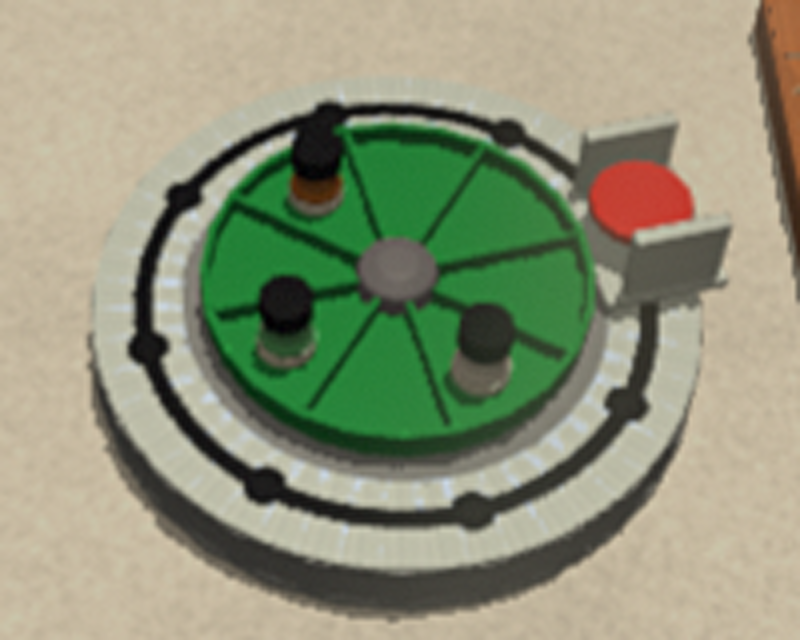

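The crops show the plunger head, its two guard walls and seven free index holes. I'll fit the holes in both views to the known 128 mm, 45° pattern to get the axis and phase.

```bash
python3 - <<'E'
from h import *
from scipy.optimize import least_squares
H={"top":([(433,149),(544,269),(539,432),(413,541),(243,529),(131,404),(145,243)],(250,150)),
"side":([(509,132),(330,114),(183,195),(147,346),(264,486),(473,510),(627,403)],(240,200))}
for n,(p,o) in H.items():
    uv=(np.array(p)+.5)/4-.5+np.array(o)
    P=ray(n,uv,.038)[:,:2]
    c0=P.mean(0)
    def f(q):
        a=np.arctan2(*(P-q[:2]).T[::-1]);k=np.round((a-q[2])/(np.pi/4))
        return (P-(q[:2]+q[3]*np.c_[np.cos(q[2]+k*np.pi/4),np.sin(q[2]+k*np.pi/4)])).ravel()
    best=min((least_squares(f,[*c0,a,.128]) for a in np.radians([10,25,40])),key=lambda s:s.cost)
    print(n,best.x,np.degrees(best.x[2]),np.sqrt(2*best.cost/7))
uv={"top":(268,120),"side":(641,199)}
for n,o in(("top",(250,150)),("side",(240,200))):
    u=(np.array(uv[n])+.5)/4-.5+np.array(o);print(n,"head",ray(n,[u],.078))
W=np.load("W.npy");print(W[178:183,315:320,2].mean(),W[232,336])
E
```

```text
top [ 0.56592212 -0.07695022  0.27184617  0.12810403] 15.57563826152972 0.0005819033970509847
side [ 0.56572358 -0.07879722  0.2755039   0.12823783] 15.785210488491051 0.0005105491212160397
top head [[ 0.68691761 -0.04126591  0.078     ]]
side head [[ 0.68783262 -0.04543909  0.078     ]]
0.07785206830539125 [ 0.56287559 -0.0790316   0.06531763]
```

Both views agree on an axis at (0.566, -0.078), a plunger azimuth of 15.65° and a radius of 128 mm, which matches the spec. The fit puts the head at (0.689, -0.043), and its measured height is 78 mm. The only red disc between guard walls is at top (317,180), so that's my choice. I'll fly over it with the jaws shut.

servo_tool(
  deltas=[4.1,-2.3,0,0,0,0,4.1,-2.3,0,0,0,0,4.1,-2.3,0,0,0,0,4.1,-2.3,0,0,0,0,4.1,-2.3,0,0,0,0,4.1,-2.3,0,0,0,0,4.1,-2.3,0,0,0,0,4.1,-2.3,0,0,0,0,4.1,-2.3,0,0,0,0,4.1,-2.3,0,0,0,0,4.1,-2.3,0,0,0,0,4.1,-2.3,0,0,0,0,4.1,-2.3,0,0,0,0,4.1,-2.3,0,0,0,0,0,0,0,0,0,-1.6],
  jaw=0,
)

```text
clock: 1.6
position: [0.635, -0.0895, 0.2226]
ee_rot: [-0.004, 0.991, 0.133, -0.002]
contact_force: [-0.8, -0.1, -0.2]
width: -0.0003
```

```bash
cat >> h.py <<'E'
from scipy.spatial.transform import Rotation as Ro
C=np.array([.5658,-.078]);PH=np.radians(15.65)
def rel():
    s=manip.get_state();q=s["ee_rot"];R=Ro.from_quat([q[1],q[2],q[3],q[0]]).as_matrix();p=s["position"]
    v=p[:2]-C;print("t",s["clock"],"pos",p.round(4),"r",np.hypot(*v).round(4),"az-PH deg",np.degrees(np.arctan2(v[1],v[0])-PH).round(2),"yaw-PH",np.degrees(np.arctan2(R[1,0],R[0,0])-PH).round(2),"tilt",R[:2,2].round(4),"F",s["contact_force"].round(1),"w",s["width"].round(4),"q6",s["qpos"][5].round(2))
    return p,R
def go(az,z,r=.128):
    p,R=rel();a=PH+np.radians(az);T=np.array([*(C+r*np.array([np.cos(a),np.sin(a)])),z])
    print("delta tool cm",((T-p)@R*100).round(2))
E
python3 -c "
from h import *
go(2.7,.231);go(2.7,.1)"
```

```text
Traceback (most recent call last):
  File "h.py", line 20, in go
    p,R=rel();a=PH+np.radians(az);T=np.array([*(C+r*np.array([np.cos(a),np.sin(a)])),z])
        ~~~^^
  File "h.py", line 17, in rel
    v=p[:2]-C;print("t",s["clock"],"pos",p.round(4),"r",np.hypot(*v).round(4),"az-PH deg",np.degrees(np.arctan2(v[1],v[0])-PH).round(2),"yaw-PH",np.degrees(np.arctan2(R[1,0],R[0,0])-PH).round(2),"tilt",R[:2,2].round(4),"F",s["contact_force"].round(1),"w",s["width"].round(4),"q6",s["qpos"][5].round(2))
                                                                                                                                                                                                                                                               ^^^^^^^^^^^^^^^^
AttributeError: 'float' object has no attribute 'round'
```

```bash
sed -i 's/s\["width"\].round(4)/round(s["width"],4)/' h.py
python3 -c "
from h import *
go(2.7,.12)"
```

```text
t 1.6 pos [ 0.635  -0.0895  0.2226] r 0.0702 az-PH deg -25.09 yaw-PH -0.34 tilt [-0.0057  0.0067] F [-0.8 -0.1 -0.2] w -0.0003 q6 1.05
delta tool cm [ 6.45 -3.54 10.26]
```

servo_tool(
  deltas=[3.2,-1.8,1,-0.4,0.2,-0.3,3.2,-1.8,1,0,0,0,0,0,4,0,0,0,0,0,4,0,0,0,0,0,0,0,0,0],
)

```text
clock: 2.1
position: [0.6881, -0.0363, 0.1185]
ee_rot: [0.001, 0.99, 0.138, -0.001]
contact_force: [-1.3, 0.4, -0.3]
width: -0.0002
```

```bash
python3 -c "
from h import *
go(2.7,.105)
i,d=eyes.get_image('side');save(cv2.resize(i[130:330,280:480],None,fx=3,fy=3),'pics/side1.png')
i,d=eyes.get_image('top');save(cv2.resize(i[120:300,230:430],None,fx=3,fy=3),'pics/top1.png')"
```

```text
t 2.1 pos [ 0.6881 -0.0363  0.1185] r 0.1292 az-PH deg 3.19 yaw-PH 0.26 tilt [-0.0024 -0.0018] F [-1.3  0.4 -0.3] w -0.0002 q6 1.14
delta tool cm [-0.11  0.11  1.35]
```

View pics/side1.png

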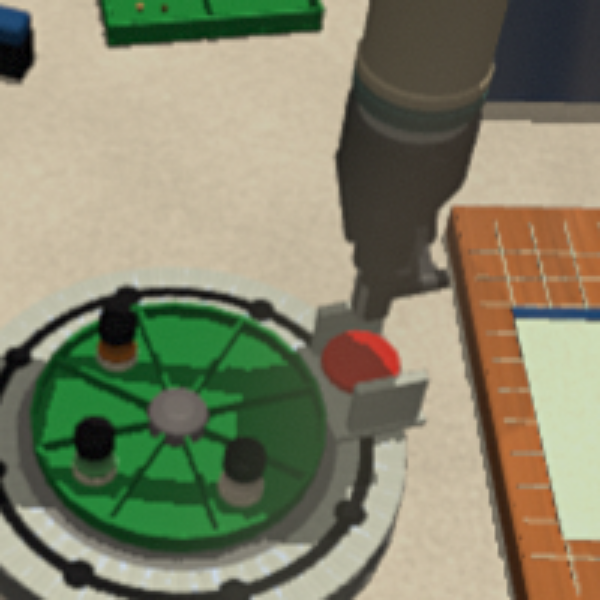

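View pics/top1.png

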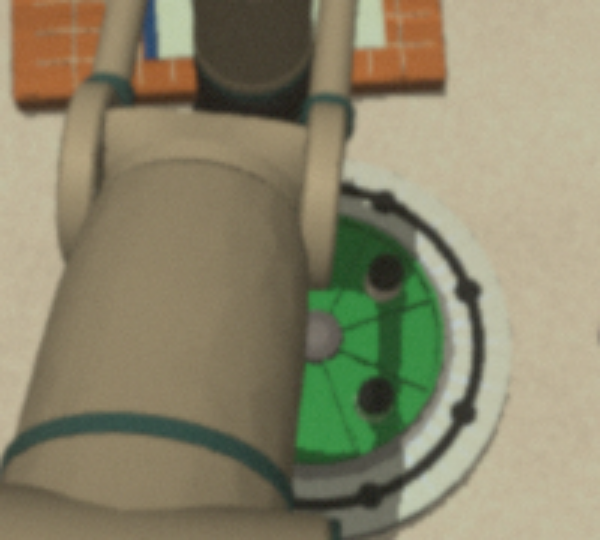

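The side crop shows the shut fingertips at about (368,318), just above and behind the red head and on the anticlockwise side between the walls. The way down is clear, so I'll descend and press.

servo_tool(
  deltas=[-0.1,0.1,1.3,0,0,-0.2,0,0,1.3,0,0,0,0,0,0.6,0,0,0,0,0,0.6,0,0,0,0,0,0,0,0,0],
)

```text
clock: 2.7
position: [0.6947, -0.0415, 0.0911]
ee_rot: [0.004, 0.99, 0.139, 0.009]
contact_force: [-0.1, 0.4, -0.3]
width: -0.0
```

```bash
python3 -c "
from h import *
go(2.7,.069)"
```

```text
t 2.7 pos [ 0.6947 -0.0415  0.0911] r 0.1339 az-PH deg 0.18 yaw-PH 0.32 tilt [ 0.0196 -0.0059] F [-0.1  0.4 -0.3] w -0.0 q6 1.14
delta tool cm [-0.64 -0.59  2.2 ]
```

```bash
python3 -c "
from h import *
i,d=eyes.get_image('side');save(cv2.resize(i[130:330,280:480],None,fx=3,fy=3),'pics/side2.png')
p,R=rel();s=manip.get_state();print(s['qpos'],s['qd'],s['effort'],s['moment'],proj('side',[p]))"
```

```text
t 2.75 pos [ 0.695  -0.0415  0.0917] r 0.1343 az-PH deg 0.1 yaw-PH 0.32 tilt [ 0.0205 -0.0061] F [ 0.2 -0.1 -0. ] w -0.0002 q6 1.14
[-0.15806614  0.53704341  1.43970709 -0.00307991  1.14363905  1.13538653] [-0.00067744 -0.00668642 -0.01296918  0.00196503  0.00319892  0.00217231] [ 2.28717044e-02 -5.40444481e+01 -2.21929425e+01 -1.92700281e-03
 -1.13212606e-01 -4.53559023e-04] [-0.04736398  0.02659795  0.00148304] [[404.2729763  243.59472865]]
```

View pics/side2.png

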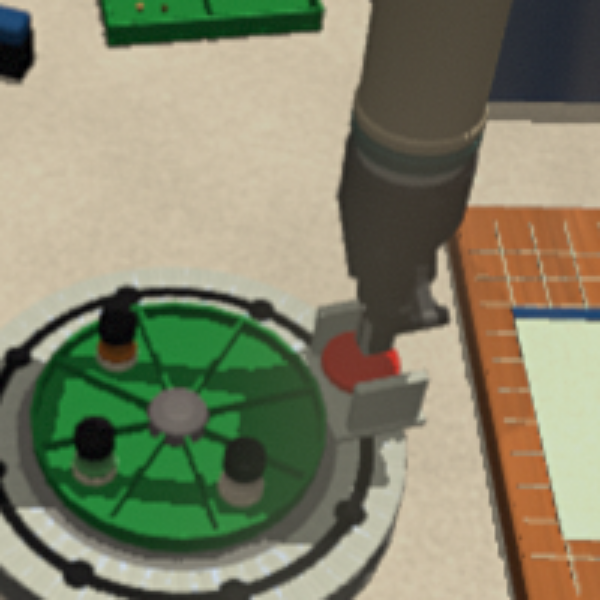

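servo_tool(
  deltas=[-0.6,-0.6,0.3,0.7,-1.0,-0.3,0,0,0,0,0,0],
)

```text
clock: 2.95
position: [0.6874, -0.0371, 0.0889]
ee_rot: [-0.001, 0.99, 0.142, -0.0]
contact_force: [0.3, 0.1, -0.2]
width: 0.0002
```

```bash
cat >> h.py <<'E'
def tilt():
    p,R=rel();w=np.array([-R[1,2],R[0,2],0]);print("tiltfix deg",np.degrees(w@R).round(2))
E
python3 -c "
from h import *
go(2.7,.069);tilt()"
```

```text
t 2.95 pos [ 0.6874 -0.0371  0.0889] r 0.1283 az-PH deg 2.95 yaw-PH 0.64 tilt [-0.0004  0.0014] F [ 0.3  0.1 -0.2] w 0.0002 q6 1.13
delta tool cm [-0.03  0.06  1.99]
t 2.95 pos [ 0.6874 -0.0371  0.0889] r 0.1283 az-PH deg 2.95 yaw-PH 0.64 tilt [-0.0004  0.0014] F [ 0.3  0.1 -0.2] w 0.0002 q6 1.13
tiltfix deg [-0.08 -0.   -0.  ]
```

servo_tool(
  deltas=[0,0,0.5,0,0,0,0,0,0.5,0,0,0,0,0,0.3,0,0,0,0,0,0,0,0,0],
)

```text
clock: 3.35
position: [0.6883, -0.0369, 0.0764]
ee_rot: [-0.0, 0.99, 0.142, 0.001]
contact_force: [-0.9, 0.5, 4.5]
width: 0.0001
```

```bash
python3 -c "
from h import *
go(2.7,.069);tilt()"
```

```text
t 3.35 pos [ 0.6883 -0.0369  0.0764] r 0.1292 az-PH deg 2.88 yaw-PH 0.67 tilt [0.002  0.0009] F [-0.9  0.5  4.5] w 0.0001 q6 1.13
delta tool cm [-0.12  0.04  0.74]
t 3.35 pos [ 0.6883 -0.0369  0.0764] r 0.1292 az-PH deg 2.88 yaw-PH 0.67 tilt [0.002  0.0009] F [-0.9  0.5  4.5] w 0.0001 q6 1.13
tiltfix deg [-0.02 -0.13 -0.  ]
```

Contact came at 4.5 N, as expected for the spring. I'll press on to about 9 mm.

servo_tool(
  deltas=[-0.1,0,0.4,0,-0.1,0,0,0,0.4,0,0,0,0,0,0.1,0,0,0],
)

```text
clock: 3.65
position: [0.6884, -0.037, 0.0696]
ee_rot: [0.0, 0.99, 0.142, 0.002]
contact_force: [-1.3, 0.8, 6.2]
width: -0.0002
```

```bash
python3 -c "
from h import *
go(2.7,.069);tilt()"
```

```text
t 3.65 pos [ 0.6884 -0.037   0.0696] r 0.1293 az-PH deg 2.84 yaw-PH 0.67 tilt [0.0037 0.0004] F [-1.3  0.8  6.2] w -0.0002 q6 1.13
delta tool cm [-0.12  0.04  0.06]
t 3.65 pos [ 0.6884 -0.037   0.0696] r 0.1293 az-PH deg 2.84 yaw-PH 0.67 tilt [0.0037 0.0004] F [-1.3  0.8  6.2] w -0.0002 q6 1.13
tiltfix deg [ 0.04 -0.21 -0.  ]
```

servo_tool(
  deltas=[-0.1,-0.4,0.2,0,-0.2,0,-0.1,-0.4,0.1,0,0,0,-0.05,-0.7,0.1,0,0,-3,-0.05,-0.7,0.1,0,0,-3,-0.05,-0.7,0.1,0,0,-3,0,0,0,0,0,0],
)

```text
clock: 4.25
position: [0.6795, -0.0156, 0.0699]
ee_rot: [0.007, 0.975, 0.223, 0.005]
contact_force: [-1.7, -0.3, 5.5]
width: -0.0
```

```bash
python3 -c "
from h import *
go(18,.069);tilt()
i,d=eyes.get_image('side');save(cv2.resize(i[130:330,280:480],None,fx=3,fy=3),'pics/side3.png')"
```

```text
t 4.25 pos [ 0.6795 -0.0156  0.0699] r 0.1297 az-PH deg 13.11 yaw-PH 10.1 tilt [ 0.012  -0.0108] F [-1.7 -0.3  5.5] w -0.0 q6 1.01
delta tool cm [-0.28 -1.08  0.07]
t 4.25 pos [ 0.6795 -0.0156  0.0699] r 0.1297 az-PH deg 13.11 yaw-PH 10.1 tilt [ 0.012  -0.0108] F [-1.7 -0.3  5.5] w -0.0 q6 1.01
tiltfix deg [ 0.86 -0.35  0.  ]
```

View pics/side3.png

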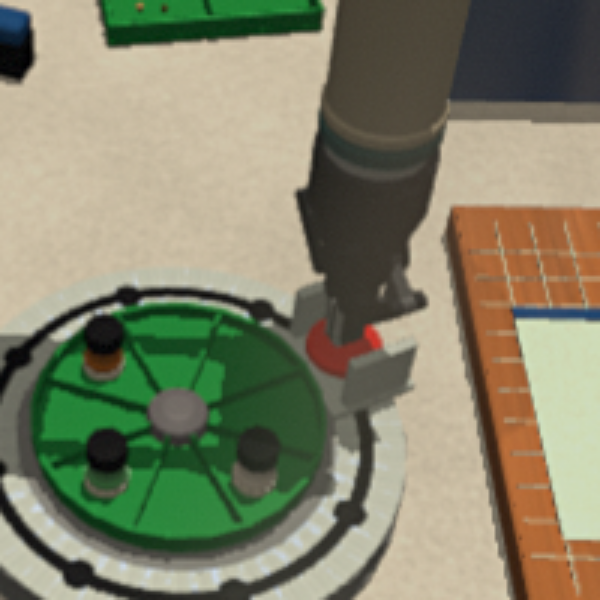

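The tray turned about 6° with the plunger held down, and the jars are standing. I'll push a little further pressed, then ease up and push on the wall only.

servo_tool(
  deltas=[-0.2,-0.7,0.2,0.8,-0.3,-4,-0.1,-0.7,0.2,0.3,0,-4,-0.1,-0.7,0.1,0.3,0,-4,0,0,0,0,0,0],
)

```text
clock: 4.7
position: [0.6709, -0.0015, 0.0701]
ee_rot: [-0.0, 0.945, 0.327, 0.005]
contact_force: [-2.9, -0.4, 5.9]
width: 0.0001
```

```bash
python3 -c "
from h import *
go(22,.080);tilt()"
```

```text
t 4.7 pos [ 0.6709 -0.0015  0.0701] r 0.13 az-PH deg 20.37 yaw-PH 22.58 tilt [0.0091 0.0035] F [-2.9 -0.4  5.9] w 0.0001 q6 0.79
delta tool cm [-0.18 -0.37 -0.99]
t 4.7 pos [ 0.6709 -0.0015  0.0701] r 0.13 az-PH deg 20.37 yaw-PH 22.58 tilt [0.0091 0.0035] F [-2.9 -0.4  5.9] w 0.0001 q6 0.79
tiltfix deg [ 0.16 -0.54  0.  ]
```

servo_tool(
  deltas=[-0.2,0,-0.6,0.1,-0.5,0,0,0,-0.6,0,0,0,0,0,0,0,0,0],
)

```text
clock: 5.0
position: [0.6695, -0.0029, 0.0828]
ee_rot: [0.001, 0.945, 0.328, 0.001]
contact_force: [0.0, 0.4, -0.4]
width: -0.0001
```

```bash
python3 -c "
from h import *
go(22,.083);tilt()
i,d=eyes.get_image('side');save(cv2.resize(i[130:330,280:480],None,fx=3,fy=3),'pics/side4.png')"
```

```text
t 5.0 pos [ 0.6695 -0.0029  0.0828] r 0.128 az-PH deg 20.26 yaw-PH 22.59 tilt [ 0.0014 -0.001 ] F [ 0.   0.4 -0.4] w -0.0001 q6 0.8
delta tool cm [ 0.01 -0.39 -0.02]
t 5.0 pos [ 0.6695 -0.0029  0.0828] r 0.128 az-PH deg 20.26 yaw-PH 22.59 tilt [ 0.0014 -0.001 ] F [ 0.   0.4 -0.4] w -0.0001 q6 0.8
tiltfix deg [ 0.1  -0.03 -0.  ]
```

View pics/side4.png

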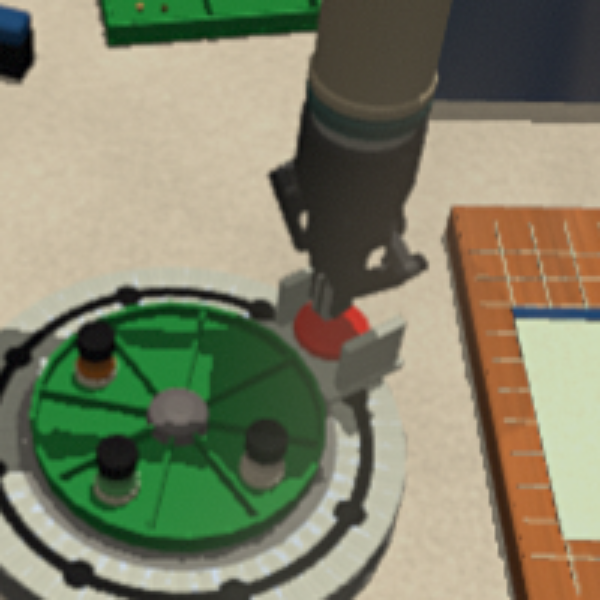

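The tip is clear of the head, which the ring now holds part down, and the jars are standing. Next I'll push along the arc on the wall alone.

servo_tool(
  deltas=[0,-0.8,0,0,0,-2.5,-0.05,-0.8,0,0,0,-3,-0.05,-0.8,0,0,0,-3,-0.05,-0.8,0,0,0,-3,0,0,0,0,0,0],
)

```text
clock: 5.55
position: [0.6525, 0.0158, 0.0816]
ee_rot: [0.006, 0.906, 0.424, 0.005]
contact_force: [0.4, 0.5, 0.5]
width: 0.0001
```

```bash
python3 -c "
from h import *
go(40,.083);tilt()"
```

```text
t 5.55 pos [0.6525 0.0158 0.0816] r 0.1277 az-PH deg 31.58 yaw-PH 34.48 tilt [ 0.0136 -0.0077] F [0.4 0.5 0.5] w 0.0001 q6 0.62
delta tool cm [-0.02 -1.88 -0.17]
t 5.55 pos [0.6525 0.0158 0.0816] r 0.1277 az-PH deg 31.58 yaw-PH 34.48 tilt [ 0.0136 -0.0077] F [0.4 0.5 0.5] w 0.0001 q6 0.62
tiltfix deg [ 0.88 -0.16 -0.  ]
```

servo_tool(
  deltas=[0,-0.8,-0.1,0.8,0,-2,0,-0.8,-0.05,0.3,0,-2.5,0,-0.8,-0.05,0.3,0,-2.5,0,-0.8,0,0.3,0,-2.5,0,0,0,0,0,0],
)

```text
clock: 6.05
position: [0.634, 0.0297, 0.0816]
ee_rot: [-0.001, 0.868, 0.497, 0.002]
contact_force: [-0.2, 0.5, 0.7]
width: 0.0002
```

```bash
python3 -c "
from h import *
go(50,.083);tilt()
i,d=eyes.get_image('side');save(cv2.resize(i[130:330,280:480],None,fx=3,fy=3),'pics/side5.png')"
```

```text
t 6.05 pos [0.634  0.0297 0.0816] r 0.1275 az-PH deg 42.0 yaw-PH 43.99 tilt [0.002  0.0027] F [-0.2  0.5  0.7] w 0.0002 q6 0.46
delta tool cm [-0.01 -1.78 -0.14]
t 6.05 pos [0.634  0.0297 0.0816] r 0.1275 az-PH deg 42.0 yaw-PH 43.99 tilt [0.002  0.0027] F [-0.2  0.5  0.7] w 0.0002 q6 0.46
tiltfix deg [ 0.02 -0.19 -0.  ]
```

View pics/side5.png

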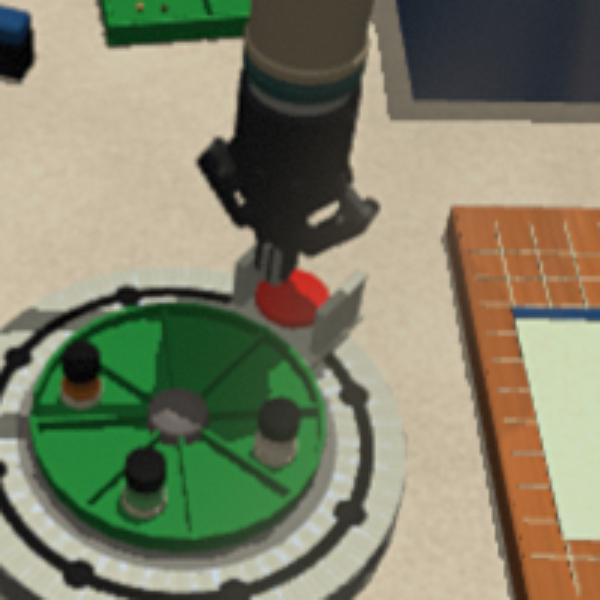

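The tray is at about 35°. I'll creep the last 10° in small steps.

servo_tool(
  deltas=[0,-0.5,-0.2,0,-0.2,-1,0,-0.5,0,0.2,0,-1,0,-0.5,0,0.2,0,-1,0,0,0,0,0,0],
)

```text
clock: 6.5
position: [0.6241, 0.0347, 0.0837]
ee_rot: [0.0, 0.854, 0.52, -0.0]
contact_force: [1.9, -0.7, 0.2]
width: 0.0003
```

```bash
python3 -c "
from h import *
go(50,.083);tilt()"
```

```text
t 6.5 pos [0.6241 0.0347 0.0837] r 0.1269 az-PH deg 46.99 yaw-PH 47.03 tilt [ 0.0002 -0.001 ] F [ 1.9 -0.7  0.2] w 0.0003 q6 0.42
delta tool cm [ 0.09 -0.67  0.07]
t 6.5 pos [0.6241 0.0347 0.0837] r 0.1269 az-PH deg 46.99 yaw-PH 47.03 tilt [ 0.0002 -0.001 ] F [ 1.9 -0.7  0.2] w 0.0003 q6 0.42
tiltfix deg [0.04 0.05 0.  ]
```

servo_tool(
  deltas=[0.05,-0.3,0,0,0,-1,0,-0.3,0,0,0,-1,0,-0.3,0,0.1,0,-1],
)

```text
clock: 6.8
position: [0.618, 0.038, 0.0841]
ee_rot: [0.002, 0.839, 0.544, 0.0]
contact_force: [4.6, -3.0, -1.5]
width: -0.0006
```

```bash
python3 -c "
from h import *
go(52,.083);tilt()"
```

```text
t 6.8 pos [0.618  0.038  0.0841] r 0.1272 az-PH deg 50.14 yaw-PH 50.24 tilt [ 0.0029 -0.0026] F [ 4.6 -3.  -1.5] w -0.0006 q6 0.37
delta tool cm [ 0.07 -0.41  0.11]
t 6.8 pos [0.618  0.038  0.0841] r 0.1272 az-PH deg 50.14 yaw-PH 50.24 tilt [ 0.0029 -0.0026] F [ 4.6 -3.  -1.5] w -0.0006 q6 0.37
tiltfix deg [ 0.21  0.07 -0.  ]
```

The tangential force has risen to about 5.5 N, so the plunger may have dropped in. I'll look.

```bash
python3 -c "
from h import *
rel()
i,d=eyes.get_image('side');save(cv2.resize(i[180:330,260:460],None,fx=4,fy=4,interpolation=2),'pics/side6.png');rel()"
```

```text
t 6.8 pos [0.618  0.038  0.0841] r 0.1272 az-PH deg 50.14 yaw-PH 50.24 tilt [ 0.0029 -0.0026] F [ 4.6 -3.  -1.5] w -0.0006 q6 0.37
t 6.85 pos [0.6173 0.0383 0.0841] r 0.1272 az-PH deg 50.45 yaw-PH 50.27 tilt [ 0.0018 -0.0022] F [ 3.8 -2.5 -0.4] w 0.0002 q6 0.37
```

View pics/side6.png

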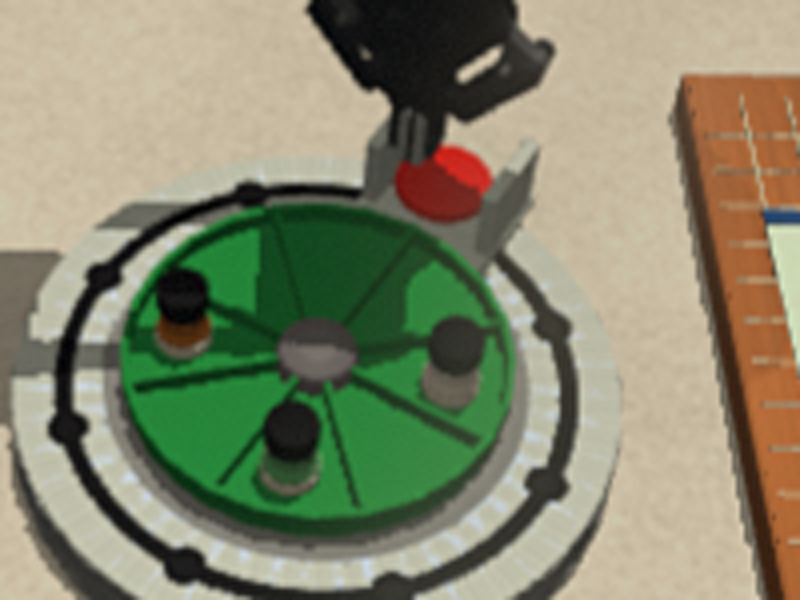

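servo_tool(
  deltas=[0.05,-0.3,0,0,0,-0.5,0,-0.3,0,0,0,-0.5],
)

```text
clock: 7.05
position: [0.6116, 0.0407, 0.0842]
ee_rot: [0.002, 0.834, 0.552, -0.0]
contact_force: [0.7, -1.6, 1.0]
width: 0.0003
```

```bash
python3 -c "
from h import *
tilt()"
```

```text
t 7.05 pos [0.6116 0.0407 0.0842] r 0.1272 az-PH deg 53.27 yaw-PH 51.34 tilt [ 0.0011 -0.0032] F [ 0.7 -1.6  1. ] w 0.0003 q6 0.36
tiltfix deg [ 0.13  0.14 -0.  ]
```

```bash
cat > red.py <<'E'
from h import *
import sys
for n in("side","top"):
    i,d=eyes.get_image(n);K,D,R,t=cal(n)
    hsv=cv2.cvtColor(i,cv2.COLOR_RGB2HSV)
    m=(((hsv[...,0]<6)|(hsv[...,0]>174))&(hsv[...,1]>150)&(hsv[...,2]>60)).astype(np.uint8);m[:,:290]=0;m[:,430:]=0;m[:150]=0;m[320:]=0
    m=cv2.erode(m,np.ones((3,3)))
    v,u=np.nonzero(m)
    if len(u)>5:
        p=cv2.undistortPoints(np.c_[u,v].astype(float).reshape(-1,1,2),K,D).reshape(-1,2)
        W=(np.c_[p,np.ones(len(p))]*d[v,u][:,None]-t)@R
        print(n,len(u),"head z median/max90",np.median(W[:,2]).round(4),np.percentile(W[:,2],[10,90]).round(4),"az of mean",np.degrees(np.arctan2(*(W[:,:2].mean(0)-C)[::-1])-PH).round(1),(u.mean().round(1),v.mean().round(1)))
    save(cv2.resize(i[180:330,260:460] if n=="side" else i[140:310,240:440],None,fx=4,fy=4,interpolation=2),f'pics/{n}{sys.argv[1]}.png')
E
python3 red.py 7
python3 - <<'E'
from h import *
d=np.load("side0.npy");i=np.load("side0i.npy");K,D,R,t=cal("side")
hsv=cv2.cvtColor(i,cv2.COLOR_RGB2HSV);m=(((hsv[...,0]<6)|(hsv[...,0]>174))&(hsv[...,1]>150)&(hsv[...,2]>60)).astype(np.uint8);m[:,:290]=0;m[:,430:]=0;m[:150]=0;m[320:]=0
m=cv2.erode(m,np.ones((3,3)));v,u=np.nonzero(m)
p=cv2.undistortPoints(np.c_[u,v].astype(float).reshape(-1,1,2),K,D).reshape(-1,2)
W=(np.c_[p,np.ones(len(p))]*d[v,u][:,None]-t)@R
print("ref start",len(u),np.median(W[:,2]),np.percentile(W[:,2],[10,90]))
E
```

```text
side 232 head z median/max90 0.0774 [0.0752 0.079 ] az of mean 43.4 (np.float64(368.3), np.float64(223.0))
ref start 266 0.07654833955451676 [0.07478008 0.07827587]
```

View pics/side7.png

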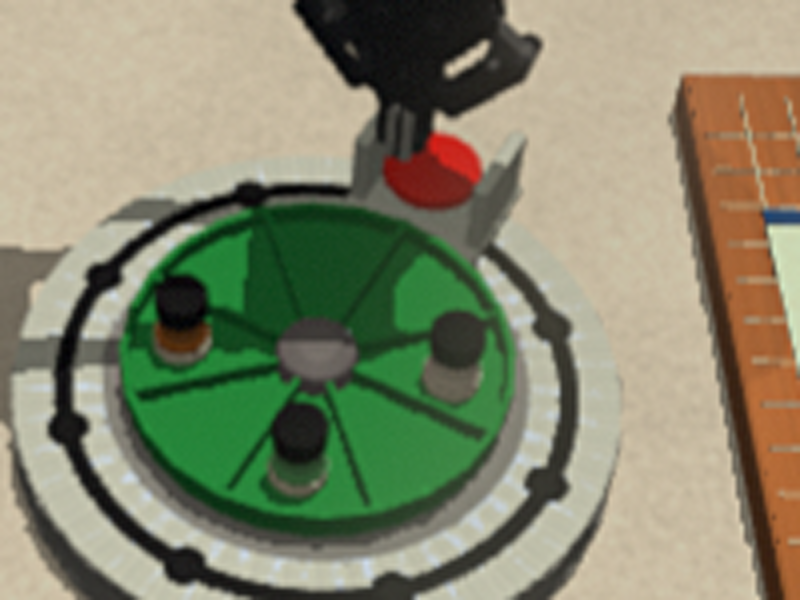

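View pics/top7.png

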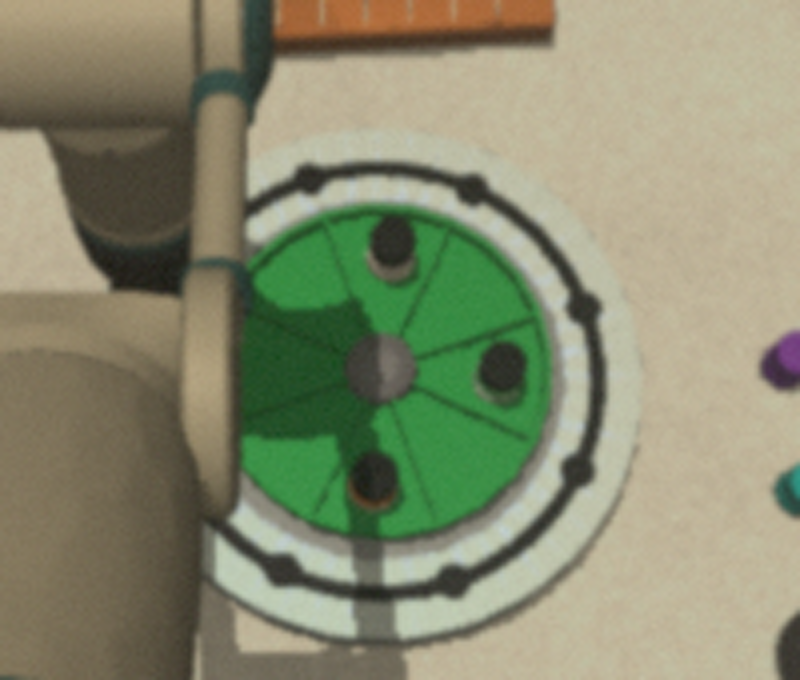

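The head is back at its starting height (0.0774 m against 0.0765 m by the same method), and the spoke pattern in the top view matches the start, shifted one pocket. All three jars are standing. I'll unload from the wall and retreat upward.

servo_tool(
  deltas=[0,0.6,-0.2,0,0,0,0,0,-1,0,0,0,0,0,-3,0,0,0,0,0,-4,0,0,0,0,0,-4,0,0,0,-3,0,-4,0,0,0,-4.5,0,-1,0,0,0,-4.5,0,0,0,0,0,0,4.5,0,0,0,0,0,4.5,0,0,0,0,0,4.5,0,0,0,0,0,4.5,0,0,0,0,0,4.5,0,0,0,0,0,4.5,0,0,0,0,0,0,0,0,0,0],
)

```text
clock: 8.65
position: [0.815, -0.1751, 0.2603]
ee_rot: [-0.011, 0.833, 0.553, -0.005]
contact_force: [0.3, 0.7, -1.3]
width: -0.0006
```

```bash
python3 red.py 8; python3 -c "
from h import *
rel()
i,d=eyes.get_image('top');save(i,'pics/top9.png')"
```

```text
side 275 head z median/max90 0.0777 [0.0755 0.0794] az of mean 45.4 (np.float64(366.7), np.float64(221.8))
t 8.75 pos [ 0.811  -0.1727  0.2641] r 0.2629 az-PH deg -36.77 yaw-PH 51.51 tilt [-0.0206  0.014 ] F [-0.2  0.4  0.4] w 0.0003 q6 0.1
```

View pics/side8.png

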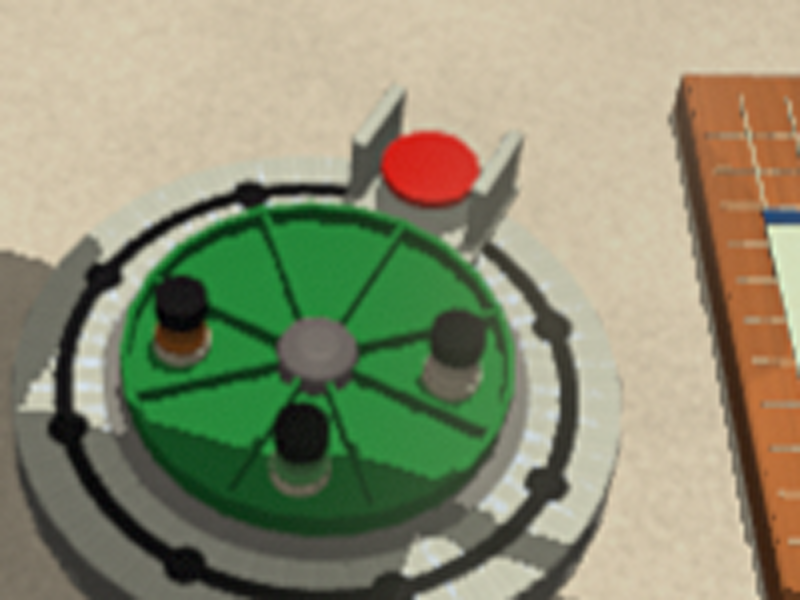

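View pics/top9.png

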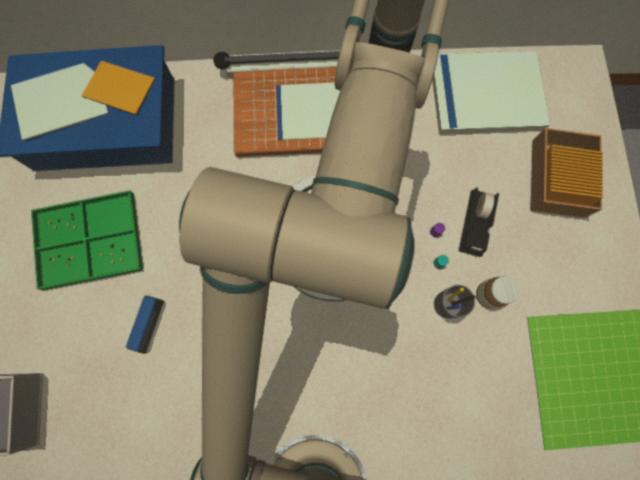

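The plunger head is at 45.4°, fully up at z 0.0777 m. The jars are standing, the other objects look unmoved and the arm is clear, so I'm handing in.

```bash
python3 -c "
from h import *
rel();print(manip.sign_off())"
```

```text
t 8.8 pos [ 0.8102 -0.1721  0.266 ] r 0.2619 az-PH deg -36.72 yaw-PH 51.53 tilt [-0.0191  0.0135] F [ 0.4 -0.1  0.3] w -0.0002 q6 0.1
the job is handed in; nothing more can be done
None
```

The turntable is one hole further round anticlockwise, with the plunger sprung back up. I handed the job in at 8.8 s of the 42 s allowed.

I pressed the plunger down about 8 mm with shut fingers and pushed on the anticlockwise guard wall until it was clear of the first hole. I then lifted off the head and pushed the wall round until the plunger came up in the next hole.

**Last checks**
- **Angle:** the head sits 45.4° from its starting hole.
- **Plunger height:** the head is at 77.7 mm, against 76.5 mm measured the same way at the start. I take that as fully up.
- **Jars and bystanders:** all three jars are standing in their pockets. The other objects look unmoved in the final top view.
- **Contact:** the arm was clear, with about zero contact force.

**What disagreed**
- **Force:** it rose to about 5 N while the tray could still move, so I relied on the head's height and angle instead. I did not push back to test the lock.
- **Tool drift:** it was off by up to about 7 mm in free air during the descent. I corrected this before contact.
- **Top camera:** the arm hid the turntable in the last view, so the final angle and height come from the side camera alone.

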